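# Latch the lid of the loaded food carrier

### The arm

A 7-joint arm with a two-finger parallel gripper is mounted at the origin on the work surface. World frame = base frame: x ahead of the robot, y to its left, z up, the work surface at z = 0. Lengths are in m, angles in rad, forces in N, time in s.
With the tool pointing down it reaches from about 0.4 to 0.875 m from the base axis. Payload 6.5 kg.
Tool frame: the origin (TCP) lies midway between the tips of the shut fingers; the grasp point (between the pads) lies 19 mm behind it (robot.hold_point_z is the distance from the TCP to the grasp point, in m); z points along the fingers, y is the line along which they close (so a half turn about z gives the same grasp; the last joint's range is limited). The gripper opens to 85 mm and grips with 20 to 120 N. Pads are 22 mm wide; open, the fingers measure 114 mm over their backs; the gripper's body (76 mm by 85 mm) begins 54 mm behind the grasp point. The pads swing forward as they close: fully open they stand 13 mm farther back than shut.
Start: joints at [1.121, 0.536, -0.004, 1.538, 0.003, 1.067, -0.071], TCP at [0.243, -0.603, 0.231] pointing down, gripper open.
Joint ranges: [-2.7, 2.7], [-0.37, 2.16], [-1.27, 1.26], [0.24, 2.4], [-1.31, 4.45], [0.19, 1.91], [-2.76, 2.76]. Speed limits (rad/s): [2.39, 2.39, 3.14, 3.14, 3.14, 3.14, 3.14].

### API

Orientations are given as a unit quaternion [x, y, z, w].
In Python, from plant import robot gives the robot as it stands. Calls block until the motion is done:
- robot.move_pose(position, orientation): joint-space move of the TCP to a pose.
- robot.move_l(position, orientation=None, speed=0.15, max_force=None): straight line of the TCP; orientation=None keeps the orientation; speed is the mean speed in m/s. With max_force (N) it stops when the force on the tool has changed by that much, and returns True; else False.
- robot.movej(angles): joint-space move.
- robot.command_gripper(opening, grip_force=None): finger opening in m; grip_force is the grip in N (None keeps the last); returns when the fingers have stopped.
- robot.pause(seconds).
- robot.inverse_kinematics(position, orientation): joint angles nearest the present ones, or None.
- robot.read_state(): the state.
- robot.snapshot(name): name is "scene" or "top" or "wrist"; returns (picture, depth): 480x640x3 uint8, blue, green, red; 480x640 float32, m along the optical axis (not along the pixel's ray), 0 where there is no reading.
- robot.camera_params(name): a dict with "fx", "fy", "cx", "cy" (pixels), "R" (3x3) and "t" (3): a world point X has camera coordinates R X + t; the wrist camera has in their place "hand_eye" (4x4, takes a point from camera to tool coordinates, whose origin is the TCP and whose axes are the flange's). Camera axes: x right, y down, z forward; pixel columns grow to the right and rows downward; lengths in m; the calibration is good to about 2 mm. A picture is of the moment at which its call begins: read the wrist's pose just before it. camera_params takes no time and is no camera call.
A pose or a line that the arm cannot do raises robot.MotionError and nothing moves.
- robot.sign_off(): hands the job in; it is judged then, once.
The state is a dict: "time": time; "joint_pos": joint angles; "qd": joint speeds; "joint_efforts": joint torques, N m; "position": TCP position; "ee_rot": TCP orientation; "contact_force": force on the tool from outside, world axes, zero at the start; "moment": the same for the moment, N m; "width": finger opening in m; "grasp_force": force on a finger pad.
Only numpy, scipy, OpenCV 4.12 (cv2) and the standard library are available. Lean on these libraries where they do the work, as an engineer would, in place of code of your own. Each camera call takes 0.05 s, during which the arm holds its last target. There are 200 camera calls.

### The job

The insulated food carrier is packed and its lid is on, but the spring latch on each long side still stands open. With your fingertips, push both latch levers down over centre so that each snaps shut flat against the side of the carrier. Do not strike or lean hard on the carrier, pick nothing up, and leave the utensils and containers around it where they are.

Things in the scene. Friction and masses are not known exactly. Their poses are not given: they have to be found in the camera images.
- carrier: dark grey moulded box, lid on, heavy, stands firm: 370 mm long (x), 330 wide (y), lid top 205 mm above the table. Origin: centre of its underside, z up. The lid (from 158 mm up) overhangs the sides by 8 mm; a grip 99 to 125 mm up stands 26 mm out from each end. A steel draw latch sits at mid-length of each long side: latch_left on its +y side, latch_right on its -y side
- latch_left_pivot (a point): middle of the hinge pin of the left latch lever: 183 mm from the carrier's centre along the carrier's +y (18 mm out from the side wall), 156 mm above the table; axes are the carrier's. The pin runs along the carrier's x. A thin wire bail runs from the lever up to a hook on the lid edge 35 mm above the pin; it moves by itself
- latch_right_pivot (a point): the same on the other side: 183 mm from the carrier's centre along the carrier's -y, 156 mm above the table; axes are the carrier's
- latch_left_tip (a point): middle of the outer end of the left lever, 75 mm from its hinge pin; moves with the lever. The lever is a straight steel plate 34 mm wide (along the carrier's x), 4 mm thick, with a 9 mm curled lip at this end
- latch_right_tip (a point): the same point of the right lever
- latch_left (a joint): left lever, rad: 0 fully open (slants outwards and up, 40 deg above level), 0.70 level, 2.20 shut (hangs flat against the side, on its stop). Starts between 0 and 0.25. A spring resists with up to 0.35 N m (about 6 N pushed 55 mm from the pin); dead centre is at 1.57 (50 deg below level): past it the lever snaps shut and stays, before it it springs back open
- latch_right (a joint): right lever, the mirror image: same values and same behaviour, grows as it shuts
- shaker: steel dredge shaker, a cylinder 70 mm across and 96 mm high, origin at the centre of its underside; leave it alone
- clear_pan: clear plastic food pan standing upside down, 176 x 172 mm at the rim, 100 mm high, origin at the centre of its underside; leave it alone
- shears: kitchen shears lying flat, about 210 mm long along its x (blades to +x), 15 mm high, origin near the pivot screw at the table; leave them alone
- knife: kitchen knife lying flat, about 250 mm long along its x (blade to +x), 28 mm wide, 20 mm high at the handle, origin 30 mm ahead of the bolster, at the table; leave it alone
- squeeze_bottle: white squeeze bottle, 62 mm across, 186 mm high, origin at the centre of its underside; leave it alone
- glass_jar: green glass jar with a black lid, 96 mm across, 135 mm high, origin at the centre of its underside; leave it alone
- steel_bowl: steel bowl, 170 mm across, 65 mm high, origin at the centre of its underside; leave it alone

How it is judged:
By the outcome, as a careful person would: the job done as asked, in the order asked, and still so for the second after the job is handed in, with the robot touching nothing.
It also fails if it takes over 51 s, if anything falls off the work surface, if the arm or the gripper's body presses on something with over 40 N, if the wrist force passes 120 N, or if a joint passes its speed limit or range.

## Working session

There is one attempt and no reset: what is moved stays moved. The work goes in short steps, each a Python script; the robot and the scene stay as the last script left them, time stands still between calls to the robot, and variables do not carry over. Pictures are saved under pics/ and viewed, at most 10 in all, crops included, and the job is handed in when it is done.

```bash
mkdir -p pics; ls; python3 - <<'E'
from plant import robot
import cv2,numpy as np
for n in("scene","top"):
    p,d=robot.snapshot(n); cv2.imwrite(f"pics/{n}0.png",p); np.savez(f"{n}0.npz",p=p,d=d)
    c=robot.camera_params(n); R=np.array(c["R"]);t=np.array(c["t"]);print(n,c["fx"],c["cx"],c["cy"],(-R.T@t).round(3),R.round(3).tolist())
s=robot.read_state();print(s["time"],s["position"],s["ee_rot"],s["width"])
E
```

```text
pics
scene 590.430402435188 324.3470937762281 242.07402438555258 [1.585 0.298 0.883] [[-0.289, 0.957, 0.009], [0.549, 0.173, -0.818], [-0.784, -0.231, -0.576]]
top 545.7137515171538 327.5977211610025 244.4496724663874 [0.44  0.013 1.494] [[0.027, -1.0, 0.008], [-0.995, -0.028, -0.096], [0.096, -0.006, -0.995]]
0.1 [ 0.24317318 -0.60218731  0.23047656] [ 9.81636604e-01  1.90758851e-01 -2.11969652e-04 -7.69721609e-04] 0.08538278031359539
```

View pics/scene0.png

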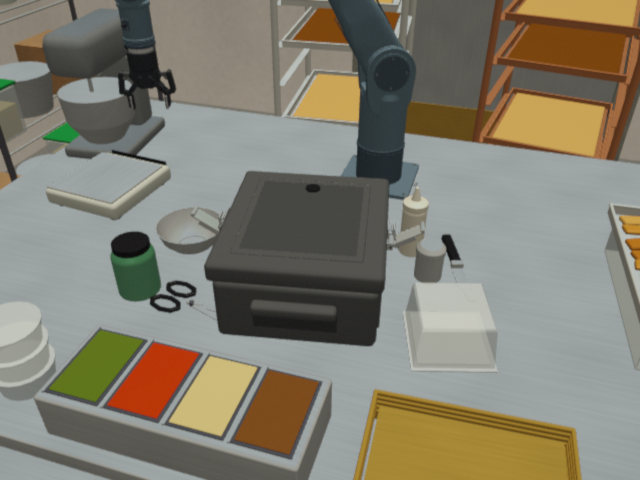

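View pics/top0.png

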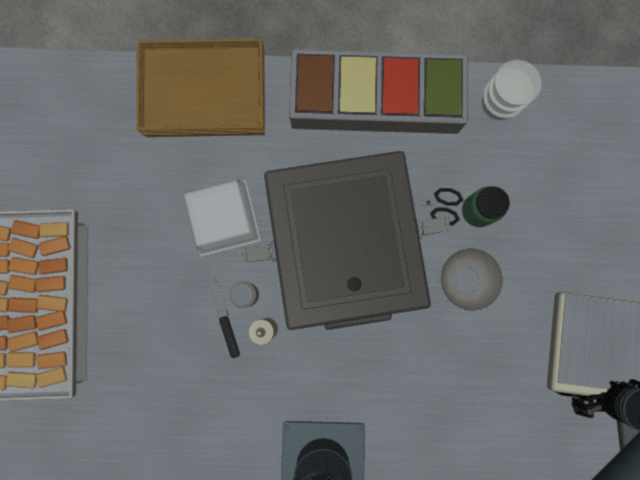

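The pictures show the carrier at the centre, with levers at about (258,254) and (433,226) in the top view. The pan at (225,215) and shaker at (243,294) flank the left lever, and the jar, bowl and shears are near the right one. Next I measure the lid and levers.

```bash
cat > h.py <<'E'
import numpy as np,cv2
from plant import robot
def cloud(n,d):
    c=robot.camera_params(n);v,u=np.mgrid[:480,:640]
    P=np.stack([(u-c["cx"])/c["fx"]*d,(v-c["cy"])/c["fy"]*d,d],-1)
    return (P-np.array(c["t"]))@np.array(c["R"])
E
python3 - <<'E'
from h import *
z=np.load("top0.npz");W=cloud("top",z["d"])
inb=(W[...,0]>.25)&(W[...,0]<.95)&(abs(W[...,1])<.4)&(z["d"]>0)
m=(inb&(abs(W[...,2]-.205)<.012)).astype(np.uint8)
m=cv2.morphologyEx(m,cv2.MORPH_OPEN,np.ones((25,25)))
print("lid z",np.median(W[m>0][:,2]))
cn=max(cv2.findContours(m,0,2)[0],key=cv2.contourArea)[:,0]
pts=W[cn[:,1],cn[:,0],:2].astype(np.float32)
r=cv2.minAreaRect(pts);b=cv2.boxPoints(r);print(r,b.tolist())
c=np.array(r[0]); e=b[1]-b[0];f=b[2]-b[1]
y=e if abs(e[1])>abs(e[0]) else f; y=y/np.linalg.norm(y)*np.sign(y[1]);x=np.array([y[1],-y[0]])
print("yaw",np.degrees(np.arctan2(x[1],x[0])))
np.savez("pose.npz",c=c,yaw=np.arctan2(x[1],x[0]))
for n in("top","scene"):
    q=np.load(n+"0.npz");W=cloud(n,q["d"])
    Q=W[...,:2]-c;X=Q@x;Y=Q@y
    for s in(1,-1):
        k=(abs(X)<.03)&(s*Y>.195)&(s*Y<.27)&(W[...,2]>.13)&(q["d"]>0)
        if k.sum()<3: print(n,s,"none");continue
        A=np.c_[X[k],s*Y[k],W[k][:,2]]
        p=np.polyfit(A[:,1],A[:,2],1)
        print(n,s,k.sum(),"X",A[:,0].min(),A[:,0].max(),"Ymax",A[:,1].max(),"zmax",A[:,2].max(),"slope deg",np.degrees(np.arctan(p[0])),"z at pin",np.polyval(p,.183))
# objects near: occupancy heights in carrier frame around latches
W=cloud("top",np.load("top0.npz")["d"]);Q=W[...,:2]-c;X=Q@x;Y=Q@y
for s in(1,-1):
    print("side",s)
    for yy in np.arange(.19,.36,.02):
        print(round(yy,2),[int(1000*W[...,2][k].max()) if (k:=(abs(X-xx)<.01)&(abs(s*Y-yy)<.01)).any() else -1 for xx in np.arange(-.14,.15,.02)])
E
```

```text
lid z 0.2076168173040916
((0.6791704893112183, -0.0876837894320488), (0.17571145296096802, 0.11956222355365753), 1.6705904006958008) [[0.5896093249320984, -0.0304893609136343], [0.5930948853492737, -0.15000076591968536], [0.7687316536903381, -0.14487822353839874], [0.7652460932731628, -0.02536681294441223]]
yaw 1.6705627
top 1 489 X -0.02996239514509479 0.029923332521747174 Ymax 0.24480421304110878 zmax 0.21562668335635035 slope deg -4.999409635392579 z at pin 0.20770935548752634
top -1 none
scene 1 442 X -0.029933945481708055 0.029952363895081668 Ymax 0.24508784766299782 zmax 0.20933521910827907 slope deg -4.684352223573836 z at pin 0.20659927843921638
scene -1 none
side 1
0.19 [210, 210, 209, 211, 212, 213, 213, 213, 213, 210, 209, 206, -1, 9, 10]
0.21 [210, 209, 211, 210, 211, 210, 210, 215, 212, 211, 210, 205, -1, 6, 8]
0.23 [206, 207, 207, 208, 210, 211, 209, 210, 211, 211, 210, -1, -1, 5, 7]
0.25 [180, 179, 159, 7, 6, 6, 8, 204, 206, 208, 210, -1, -1, 6, 7]
0.27 [189, 188, 4, 7, 8, 10, 7, 9, 4, 7, 7, 8, 6, 6, 6]
0.29 [203, 208, 6, 93, 101, 89, 29, 11, 7, 8, 5, 5, 9, 7, 9]
0.31 [199, 199, 10, 107, 106, 105, 107, 103, 99, 81, 25, 11, 8, 9, 8]
0.33 [5, 6, 9, 104, 111, 107, 106, 109, 107, 107, 104, 75, 6, 6, 8]
0.35 [6, 9, 75, 106, 104, 106, 105, 105, 108, 106, 108, 7, 7, 5, 7]
side -1
0.19 [5, 8, 6, 211, 208, 204, 16, 14, 18, 9, 9, 5, 8, 5, 6]
0.21 [68, 6, 6, 8, 5, -1, 8, 19, 16, 17, 16, 9, 7, 5, 7]
0.23 [66, 69, 5, 7, 4, 13, 12, 16, 16, 9, 17, 8, 9, 7, 7]
0.25 [38, 71, 67, 5, 8, 17, 16, 16, 18, 10, 18, 7, 7, 6, 7]
0.27 [25, 65, 67, 7, 6, 3, 114, 114, 115, 18, 15, 9, 6, 8, 8]
0.29 [28, 60, 68, 10, 8, 134, 140, 140, 141, 138, 8, 8, 7, 7, 6]
0.31 [33, 69, 64, 6, 5, 138, 142, 140, 144, 142, 7, 7, 4, 4, 6]
0.33 [61, 69, 7, 7, 9, 140, 141, 141, 141, 139, 4, 6, 6, 6, 7]
0.35 [68, 62, 5, 6, 5, 135, 140, 142, 139, 136, -1, 4, 5, 5, 6]
```

The opening cut the lid, which has recessed or noisy readings. I'll redo it with a looser height mask.

```bash
cat > m.py <<'E'
from h import *
z=np.load("top0.npz");W=cloud("top",z["d"])
inb=(W[...,0]>.25)&(W[...,0]<.95)&(abs(W[...,1])<.5)&(z["d"]>0)
m=(inb&(abs(W[...,2]-.2)<.04)).astype(np.uint8)
m=cv2.morphologyEx(m,cv2.MORPH_CLOSE,np.ones((9,9)))
m=cv2.morphologyEx(m,cv2.MORPH_OPEN,np.ones((31,31)) if 0 else cv2.getStructuringElement(cv2.MORPH_ELLIPSE,(41,41)))
cn=max(cv2.findContours(m,0,2)[0],key=cv2.contourArea)
# cast contour rays onto lid top plane z=.205
C=robot.camera_params("top");R=np.array(C["R"]);o=-R.T@np.array(C["t"])
uv=cn[:,0].astype(float)
ray=np.c_[(uv[:,0]-C["cx"])/C["fx"],(uv[:,1]-C["cy"])/C["fy"],np.ones(len(uv))]@R
pts=(o+ray*((.205-o[2])/ray[:,2])[:,None])[:,:2].astype(np.float32)
r=cv2.minAreaRect(pts);b=cv2.boxPoints(r);print(r,cv2.boxPoints(cv2.minAreaRect(cn)).tolist())
c=np.array(r[0]); e=b[1]-b[0];f=b[2]-b[1]
y=e if abs(e[1])>abs(e[0]) else f; y=y/np.linalg.norm(y)*np.sign(y[1]);x=np.array([y[1],-y[0]])
print("c",c,"yaw",np.degrees(np.arctan2(x[1],x[0])))
np.savez("pose.npz",c=c,yaw=np.arctan2(x[1],x[0]))
for n in("top","scene"):
    q=np.load(n+"0.npz");W=cloud(n,q["d"])
    Q=W[...,:2]-c;X=Q@x;Y=Q@y
    for s in(1,-1):
        k=(abs(X)<.03)&(s*Y>.195)&(s*Y<.27)&(W[...,2]>.13)&(q["d"]>0)
        if k.sum()<3: print(n,s,"none");continue
        A=np.c_[X[k],s*Y[k],W[k][:,2]]
        p=np.polyfit(A[:,1],A[:,2],1)
        print(n,s,k.sum(),"X",A[:,0].min().round(3),A[:,0].max().round(3),"Ymax",A[:,1].max().round(3),"zmax",A[:,2].max().round(3),"slope",np.degrees(np.arctan(p[0])).round(1),"z at pin",np.polyval(p,.183).round(3))
W=cloud("top",z["d"]);Q=W[...,:2]-c;X=Q@x;Y=Q@y
for s in(1,-1):
    print("side",s)
    for yy in np.arange(.15,.36,.02):
        print(round(yy,2),[int(1000*W[...,2][k].max()) if (k:=(abs(X-xx)<.01)&(abs(s*Y-yy)<.01)).any() else -1 for xx in np.arange(-.14,.15,.02)])
E
python3 m.py
```

```text
((0.5798873901367188, -0.03805926442146301), (0.3829840123653412, 0.3612714409828186), 10.448341369628906) [[258.5216064453125, 171.9702911376953], [408.57025146484375, 148.2783966064453], [433.6324462890625, 307.00543212890625], [283.58380126953125, 330.69732666015625]]
c [ 0.57988739 -0.03805926] yaw 10.448347
top 1 349 X -0.016 0.018 Ymax 0.25 zmax 0.209 slope 32.9 z at pin 0.157
top -1 356 X -0.016 0.018 Ymax 0.249 zmax 0.211 slope 36.0 z at pin 0.155
scene 1 359 X -0.018 0.023 Ymax 0.249 zmax 0.202 slope 35.9 z at pin 0.151
scene -1 387 X -0.016 0.024 Ymax 0.25 zmax 0.205 slope 37.8 z at pin 0.15
side 1
0.15 [210, 209, 210, 211, 210, 210, 209, 210, 211, 210, 211, 211, 210, 209, 211]
0.17 [210, 209, 209, 207, 208, 208, 207, 210, 210, 208, 210, 209, 207, 210, 207]
0.19 [5, 6, 7, 8, 4, 6, 197, 202, 199, 3, 7, 6, 6, 8, 6]
0.21 [6, 7, 4, 7, 9, 9, 183, 184, 182, 5, 6, 10, 7, 8, 9]
0.23 [7, 3, 8, 5, 6, 7, 195, 195, 196, 8, 101, 101, 97, 96, 77]
0.25 [7, 86, 101, 98, 91, 8, 203, 208, 206, 11, 107, 111, 107, 105, 109]
0.27 [5, 99, 99, 101, 97, 15, 8, 5, 6, 8, 105, 107, 107, 106, 107]
0.2
[... 305 characters left out ...]
10, 210, 211, 212, 210, 210, 210, 209, 210, 212]
0.17 [210, 207, 208, 208, 210, 209, 209, 209, 208, 208, 208, 209, 208, 209, 208]
0.19 [-1, -1, -1, -1, -1, -1, 200, 201, 198, -1, -1, -1, -1, -1, -1]
0.21 [6, 3, 5, 4, 5, 7, 185, 184, 183, 7, 5, 12, 17, 6, 5]
0.23 [69, 67, 66, 5, 8, 8, 203, 208, 203, 8, 7, 14, 14, 4, 10]
0.25 [46, 62, 68, 68, 6, 6, 211, 206, 204, 16, 13, 19, 9, 11, 9]
0.27 [21, 21, 43, 67, 69, 6, 3, 5, -1, 13, 17, 13, 17, 16, 5]
0.29 [11, 12, 22, 54, 71, 7, 7, 4, 13, 13, 19, 16, 13, 17, 5]
0.31 [10, 9, 13, 39, 67, 7, 5, 8, 17, 16, 18, 16, 18, 13, 8]
0.33 [9, 9, 17, 45, 67, 6, 10, 6, 106, 113, 109, 18, 15, 7, 5]
0.35 [21, 16, 33, 64, 69, 5, 8, 118, 140, 139, 137, 141, 11, 9, 6]
```

Lid 383×361 mm (the hooks inflate y) and both lever tips lie at |y|≈0.245, z≈0.20, with lever X centre ≈0 and slope ≈36°. All of this agrees with the given sizes. Next I check IK for the arcs.

```bash
cat >> h.py <<'E'
from scipy.spatial.transform import Rotation as Rot
_p=np.load("pose.npz");c=_p["c"];yaw=float(_p["yaw"])
cx=np.array([np.cos(yaw),np.sin(yaw),0]);cy=np.array([-np.sin(yaw),np.cos(yaw),0]);up=np.array([0,0,1.])
def pose(s,a,r,lift=0,opt=0):
    """lever angle a (deg above level), radius r; fingers tilt outwards as lever goes down"""
    out=s*cy; t=np.radians(np.interp(-a,[-40,65],[0,35])); a=np.radians(a)
    z=-np.sin(t)*out-np.cos(t)*up
    y=[cx,-cx][opt&1]; x=np.cross(y,z)
    if opt>=2: x,y=y,-x
    p=np.r_[c,0]+out*(.183+r*np.cos(a))+up*(.156+r*np.sin(a))-z*lift
    return p,Rot.from_matrix(np.c_[x,y,z]).as_quat()
E
python3 - <<'E'
from h import *
for s in(1,-1):
  for o in range(4):
    L=[robot.inverse_kinematics(*pose(s,a,.056,l,o)) for a,l in((40,.14),(40,.03),(0,0),(-50,0),(-64,0),(-64,.13))]
    print(s,o,[None if q is None else np.round(q,2).tolist() for q in L])
E
```

```text
1 0 [[0.25, 0.44, -0.9, 1.6, 0.36, 1.28, -0.53], [0.24, 0.57, -0.9, 1.73, 0.5, 1.09, -0.64], [0.11, 0.75, -0.97, 1.73, 0.86, 1.24, -0.99], [-0.24, 0.77, -0.61, 1.71, 0.89, 1.29, -1.08], [-0.31, 0.79, -0.54, 1.71, 0.9, 1.31, -1.1], [-0.2, 0.82, -0.92, 1.55, 0.96, 1.67, -1.15]]
1 1 [[0.35, 0.51, -1.07, 1.59, 0.46, 1.32, 2.54], [0.34, 0.65, -1.07, 1.72, 0.62, 1.15, 2.41], [0.16, 0.81, -1.08, 1.73, 0.93, 1.3, 2.1], [0.03, 0.99, -1.08, 1.7, 1.17, 1.58, 1.91], [0.01, 1.04, -1.08, 1.69, 1.23, 1.67, 1.87], [-0.13, 0.9, -1.08, 1.55, 1.05, 1.77, 1.94]]
1 2 [[0.18, 0.41, -0.79, 1.6, 0.3, 1.26, -2.05], [0.07, 0.49, -0.63, 1.74, 0.33, 1.03, -2.07], [-0.08, 0.63, -0.67, 1.74, 0.66, 1.1, -2.43], [-0.32, 0.74, -0.49, 1.72, 0.82, 1.23, -2.61], [-0.29, 0.8, -0.55, 1.71, 0.91, 1.32, -2.68], [-0.26, 0.77, -0.81, 1.56, 0.9, 1.62, -2.68]]
1 3 [[0.36, 0.52, -1.09, 1.59, 0.47, 1.32, 0.96], [0.37, 0.68, -1.13, 1.72, 0.66, 1.18, 0.81], [0.08, 0.73, -0.92, 1.73, 0.82, 1.21, 0.6], [-0.15, 0.82, -0.75, 1.71, 0.97, 1.36, 0.44], [-0.21, 0.84, -0.69, 1.7, 0.99, 1.39, 0.42], [-0.21, 0.81, -0.9, 1.55, 0.95, 1.66, 0.4
[... 408 characters left out ...]
.19, -2.3], [0.4, 0.93, 0.21, 1.25, -0.55, 1.39, -2.18], [0.42, 0.97, 0.2, 1.23, -0.6, 1.44, -2.16], [0.48, 0.97, 0.25, 0.97, -0.59, 1.71, -2.22]]
-1 2 [[0.39, 0.51, -0.09, 1.34, 0.05, 1.29, -1.09], [0.38, 0.59, -0.08, 1.47, 0.05, 1.08, -1.09], [0.5, 0.76, -0.1, 1.36, -0.13, 1.16, -0.9], [0.6, 0.93, -0.15, 1.23, -0.29, 1.33, -0.78], [0.61, 0.97, -0.16, 1.21, -0.33, 1.38, -0.76], [0.64, 0.96, -0.12, 0.95, -0.34, 1.66, -0.79]]
-1 3 [[0.77, 0.6, -0.72, 1.32, 0.39, 1.37, 1.81], [0.77, 0.69, -0.71, 1.45, 0.46, 1.18, 1.75], [0.86, 0.88, -0.75, 1.34, 0.37, 1.23, 1.9], [0.92, 1.06, -0.8, 1.21, 0.24, 1.35, 2.01], [0.93, 1.11, -0.82, 1.18, 0.2, 1.39, 2.03], [0.91, 1.08, -0.81, 0.92, 0.17, 1.66, 2.07]]
```

```bash
cat > push.py <<'E'
from h import *
def push(s,r=.056):
    robot.move_pose(*pose(s,40,r,.14))
    print("above",robot.read_state()["position"].round(3) if hasattr(robot.read_state()["position"],"round") else "")
    robot.move_l(*pose(s,40,r,.02),speed=.12,max_force=15)
    for a in range(30,-67,-8):
        hit=robot.move_l(*pose(s,a,r),speed=.05,max_force=22)
        st=robot.read_state(); print(a,hit,np.round(st["contact_force"],1),round(st["time"],1))
        if hit: break
    robot.move_l(*pose(s,a,r,.13),speed=.15)
E
python3 - <<'E'
from push import *
robot.command_gripper(0.0,20)
p=np.array(robot.read_state()["position"]);p[2]=.34
robot.move_l(p.tolist(),speed=.2)
push(-1)
for n in("top","scene"):
    q,d=robot.snapshot(n);cv2.imwrite(f"pics/{n}1.png",q)
E
```

```text
above [ 0.62  -0.262  0.332]
30 False [-0.7 -0.2  1.1] 5.3
22 False [-0.8 -0.7  2.2] 5.6
14 False [-0.9 -0.3  3.5] 5.9
6 False [ 0.3 -0.9  3.1] 6.2
-2 False [-0.2 -1.4  3.9] 6.5
-10 False [-0.2 -0.2 -0.1] 6.8
-18 False [-0.7  0.6  0.7] 7.1
-26 False [ 0.5 -4.8  2.3] 7.4
-34 False [0.  0.1 0.3] 7.8
-42 False [0.3 0.1 0.1] 8.1
-50 False [-0.7 -0.4  0.3] 8.4
-58 False [-0.4 -0.5  0.2] 8.7
-66 False [ 0.3  0.8 -0.8] 9.0
```

View pics/top1.png

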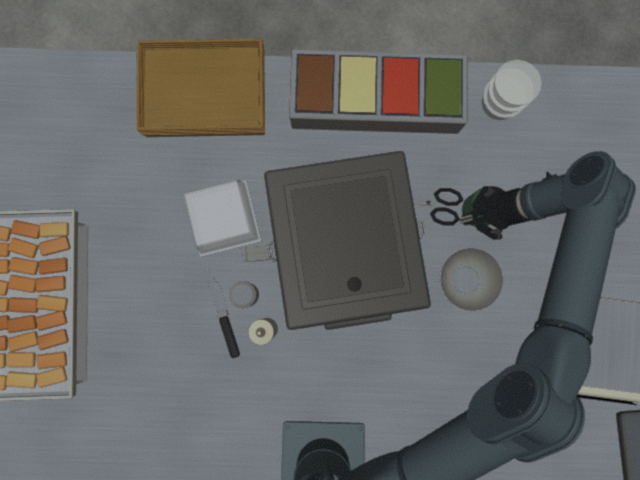

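The right lever no longer stands out at (433,226), the force dropped to zero after the snap, and the jar, bowl and shears haven't moved. Next is the left side, lifting high first.

```bash
python3 - <<'E'
from push import *
robot.move_l(*pose(-1,40,.056,.2),speed=.2)
p,q=pose(1,40,.056,.2)
robot.move_l((np.r_[c,.40]).tolist(),q,speed=.2)
push(1)
p=np.array(robot.read_state()["position"]);p[2]=.36
robot.move_l(p.tolist(),speed=.2)
for n in("top","scene"):
    z,d=robot.snapshot(n);cv2.imwrite(f"pics/{n}2.png",z);W=cloud(n,d)
    Q=W-np.r_[c,0];X=Q@cx;Y=Q@cy
    for s in(1,-1):
        for lo,hi in((.06,.15),):
            k=(abs(X)<.016)&(s*Y>.178)&(s*Y<.25)&(W[...,2]>lo)&(W[...,2]<.25)&(d>0)
            print(n,s,k.sum(),(s*Y[k]).max() if k.any() else 0,W[k][:,2].min() if k.any() else 0)
print(robot.read_state()["time"])
E
python3 -c "
import cv2;a=cv2.imread('pics/scene2.png');cv2.imwrite('pics/c2.png',cv2.resize(a[140:380,120:520],None,fx=2,fy=2))"
```

```text
above [0.54  0.182 0.332]
30 False [-0.2  0.8  1.8] 15.3
22 False [-0.5  0.8  2.8] 15.6
14 False [-1.1 -0.8  2.4] 15.9
6 False [-1.3  0.6  4.6] 16.2
-2 False [-0.4  0.9  3.1] 16.5
-10 False [0.7 2.5 2.8] 16.8
-18 False [-0.7  0.   0.5] 17.1
-26 False [ 0.2 -1.3  0.9] 17.4
-34 False [-0.2  0.6  0.2] 17.8
-42 False [-0.9 -0.1 -0.8] 18.1
-50 False [-0.1  0.6 -0.4] 18.4
-58 False [ 0.2 -0.   1.3] 18.7
-66 False [0.  0.3 0.2] 19.0
top 1 66 0.19353386885075557 0.08791026906330077
top -1 60 0.18909205824738629 0.15593560074290735
scene 1 111 0.1927840507292825 0.07697978675451156
scene -1 44 0.1903009818441325 0.17958838591587378
20.9917
```

View pics/top2.png

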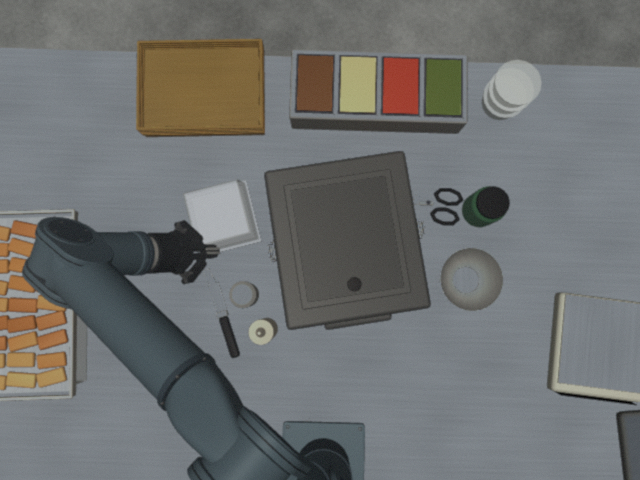

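View pics/c2.png

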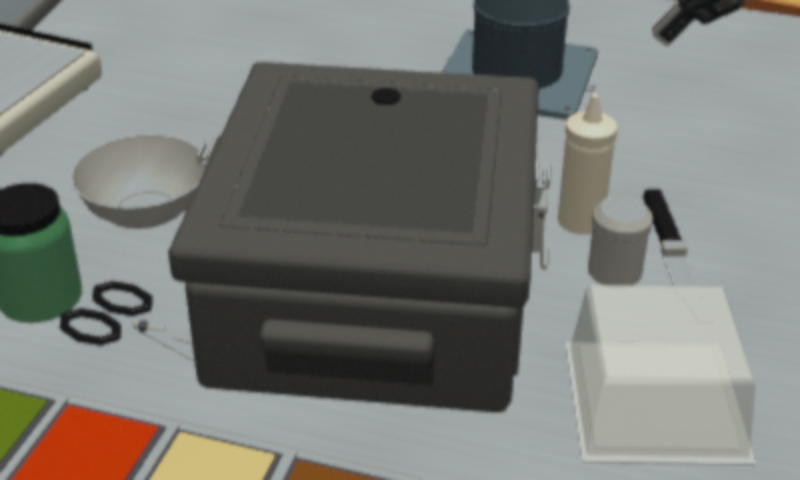

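Both levers hang flat: the left one is visible at (543,225) in the crop, and nothing stands out from either side beyond 0.193 m from the carrier's centre. The carrier and surrounding items have not moved, and the arm is clear.

```bash
python3 -c "
from plant import robot
print(robot.sign_off())"
```

```text
the job is handed in; nothing more can be done
None
```

Both latch levers are pushed over centre and snapped shut, nothing else appears to have moved in the camera images, and the job was handed in at about 21 s.

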